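Tip the rinse cradle's used tubes into the sink

TASK

Empty the tipping cradle into the sink. With the orange-handled release rod from under the bench riser, lift the red pawl and throw it right back so that it stays open (keep the gripper itself off the pawl), and lay the rod back on its rest; then tip the cradle over by its blue lever handle until all three tubes have rolled out into the sink, and bring it back down fully level without slamming it, the pawl left open. Do not touch the tubes with the gripper or disturb the other things on the bench.

Things in the scene. Friction and masses are not known exactly. Their poses are not given: they have to be found in the camera images.
- stand: Fixed stand: grey base plate 210 x 160 x 12, two uprights at x = -85 and +85, 195 high; origin under the base plate's middle. Axes at yaw 0: x away from the robot, y to its left, z up. A slippery steel chute slopes down to y = +200 over the sink rim. A steel trough (138 long in x, 62 deep) with three tubes hangs between them. Wheel, pawl and lever are on the robot's side.
- pivot (a point): Point on the cradle's pivot axis (stand frame x 0, y +30, z 175); the axis runs along the stand's x.
- cradle (a joint): Tilt of the trough with its lever, rad: 0 level at rest on its stop, up to 1.75 tipped towards the sink (the lever's top moves to the stand's +y). Friction about 0.4 N m: it stays where it is left; the handle needs 3 to 8 N. While the pawl is down it is blocked near 0. The tubes roll out between about 0.8 and 1.6 rad.
- handle (a point): Middle of the blue lever handle: a round bar 18 in diameter, parallel to the stand's x axis, 75 long (38 and 37 either side of this point), standing out towards the robot from the flat lever arm. It circles the pivot axis at radius 120: at joint 0 the lever leans 50 degrees from upright towards the stand's -y, at 1.6 rad 42 degrees towards +y. Stand frame at joint 0: x -165, y -62, z 252.
- pawl_hinge (a point): Point on the pawl's hinge axis, which is parallel to the stand's x (stand frame x -103, y +122, z 163), in the middle of the pawl's width. Below it only a thin bracket 16 to 24 farther from the robot; the rod may be pushed past the pawl by up to 15 at the height of the pawl or just under it.
- pawl: The red pawl, a flat bar 83 long from its hinge, 10 thick, 18 wide along the stand's x; origin on the hinge axis (boss radius 9). Down, it points from the hinge to the stand's -y and 30 degrees up, its tip on the ratchet wheel (radius 34 round the pivot); the gap under the bar is free 20 to 50 from the hinge. 40 g, it swings freely over the top to +y and stays on its stop, 109 degrees on; let go earlier it falls back.
- pawl_tip (a point): Free end of the pawl's bar, 83 from the hinge: in the stand's frame 72 to the -y side of the hinge and 41 above it when down, 63 to the +y side and 54 above it when thrown back on its stop.
- riser: Fixed white bench riser: board from x = -110 to +130, y = -120 to +120, underside 280 and top 294 above the worktop, on a panel along its left (+y) side and one along its back; open in front and on the right. Origin on the worktop, z 0. Axes at yaw 0: x away from the robot, y to its left, z up. There is no room to reach the rod from straight above: come in from the front, the gripper leaning back.
- rest (a point): Where the rod's origin lies on its rest (riser frame x -15, y 0, z 70). Two grey saddles carry the rod at x = -15 (under the grip's front end) and x = +45 of the riser, each 12 long; each has two cheeks that flare outward and rise 17 above the saddle, so lift the rod at least 25 before moving it sideways.
- rod: Release rod, 160 long, 0.12 kg, lying along its x axis; origin in the middle of its length on the axis. Orange square grip 90 x 18 x 18 from x = -80 to +10, steel rod 11 in diameter from +10 to +80, which points away from the robot under the riser. It balances near x = +15; on the rest the grip is free for the fingers from x = -80 to -15, and its near end lies 15 inside the riser board's front edge.
- tube_a: Capped sample tube lying in the trough, 118 long, body 28 and cap 35 in diameter, blue cap; its z axis runs from the round end (origin) to the cap, along the stand's x.
- tube_b: The same, purple cap, middle of the trough.
- tube_c: The same, purple cap, nearest the sink. The sink's opening is x 0.484 to 0.896, y 0.28 to 0.675 in the world, floor 194 below the worktop, rim 17 above it.
- brown_bottle: Bystander: brown bottle with black cap, diameter 60, 92 high, origin under its middle.
- white_bottle: Bystander: pale bottle with white cap, diameter 48, 76 high, origin under its middle.
- tissue_carton: Bystander on the riser: open white carton, about 58 x 105 (183 with flaps) x 164 high, origin under its middle.
- blue_cap_bottle: Bystander on the riser: pale bottle with blue cap, diameter 52, 86 high, origin under its middle.
- tape: Bystander: roll of tape lying flat, diameter 73, 19 high.
- filter_box: Bystander: flat blue and white box 118 x 118 x 34, origin under its middle.
- marker: Bystander: black-capped marker pen, 128 long (its y axis), 16 high.

How it is judged:
By the outcome, as a careful person would: the job done as asked, in the order asked, and still so for the second after the job is handed in, with the robot touching nothing.
It also fails if it takes over 72 s, if anything falls off the work surface, if the arm or the gripper's body presses on something with over 40 N, if the wrist force passes 120 N, or if a joint passes its speed limit or range.

ROBOT

A 7-joint arm with a two-finger parallel gripper is mounted at the origin on a cart in front of the work surface, level with it; the furniture and walls round the work are solid. World frame = base frame: x ahead of the robot, y to its left, z up, the work surface at z = 0. Lengths are in m, angles in rad, forces in N, time in s.
With the tool pointing down it reaches from about 0.4 to 0.9 m from the base axis. Payload 5.5 kg.
Tool frame: the origin (TCP) lies at the centre of the arm's flange, where the gripper is bolted on; the fingertips stand 178 mm ahead of it and the grasp point (between the pads) lies 159 mm ahead of it; z points along the fingers, y is the line along which they close (so a half turn about z gives the same grasp; the last joint's range is limited). The gripper opens to 92 mm and grips with 3 to 60 N. Pads are 19 mm wide; open, the fingers measure 130 mm over their backs; the gripper's body (75 mm by 190 mm) begins 47 mm behind the grasp point.
Start: joints at [-0.902, 0.501, -0.427, 1.55, 0.221, 1.138, -0.21], TCP at [0.257, 0.597, 0.405] pointing down, gripper open.
Joint ranges: [-2.88, 2.88], [-0.31, 2.03], [-1.54, 1.56], [0.2, 2.42], [-1.41, 4.55], [0.19, 2.02], [-2.57, 2.57]. Speed limits (rad/s): [2.57, 2.57, 3.14, 3.14, 3.14, 3.14, 3.14].

INTERFACE

Orientations are given as [roll, pitch, yaw] about the fixed x, y, z axes, in that order (R = Rz(yaw) Ry(pitch) Rx(roll)).
In Python, from plant import robot gives the robot as it stands. Calls block until the motion is done:
- robot.goto(position, orientation): joint-space move of the TCP to a pose.
- robot.move_linear(position, attitude=None, vel=0.15): straight line of the TCP; attitude=None keeps the orientation; vel is the mean speed in m/s.
- robot.move_j(angles): joint-space move.
- robot.move_gripper(opening, f_grip=None): finger opening in m; f_grip is the grip in N (None keeps the last); returns when the fingers have stopped.
- robot.pause(seconds).
- robot.solve_ik(position, orientation): joint angles nearest the present ones, or None.
- robot.read_state(): the state.
- robot.snapshot(name): name is "scene" or "top"; returns a dict with "img" (480x640x3 uint8, red, green, blue), "z_map" (480x640 float32, m along the optical axis (not along the pixel's ray), 0 where there is no reading), "fx", "fy", "cx", "cy" (pixels), "view" (4x4, takes a point from world to camera coordinates). Camera axes: x right, y down, z forward; pixel columns grow to the right and rows downward; lengths in m; the calibration is good to about 2 mm. A picture is of the moment at which its call begins.
A pose or a line that the arm cannot do raises robot.PlanningError and nothing moves.
- robot.job_done(): hands the job in; it is judged then, once.
The state is a dict: "time_s": time; "q": joint angles; "qvel": joint speeds; "joint_efforts": joint torques, N m; "eef_pos": TCP position; "tcp_rot": TCP orientation; "ft_force": force on the tool from outside, world axes, zero at the start; "moment": the same for the moment, N m; "grip_width": finger opening in m; "grasp_force": force on a finger pad.
Only numpy, scipy, OpenCV 4.12 (cv2) and the standard library are available. Lean on these libraries where they do the work, as an engineer would, in place of code of your own. Each camera call takes 0.05 s, during which the arm holds its last target. There are 200 camera calls.

## Working session

There is one attempt and no reset: what is moved stays moved. The work goes in short steps, each a Python script; the robot and the scene stay as the last script left them, time stands still between calls to the robot, and variables do not carry over. Pictures are saved under pics/ and viewed, at most 10 in all, crops included, and the job is handed in when it is done.

```bash
ls; mkdir -p pics
python3 - <<'E'
from plant import robot
import cv2,numpy as np
for n in ("scene","top"):
    s=robot.snapshot(n); cv2.imwrite(f"pics/{n}0.png",s["img"][:,:,::-1]); np.savez(f"{n}0.npz",**s)
    V=s["view"]; print(n,s["fx"],s["fy"],s["cx"],s["cy"],np.round(V,3).tolist(),"cam",-V[:3,:3].T@V[:3,3])
st=robot.read_state(); print(st["time_s"],st["eef_pos"],st["tcp_rot"],st["grip_width"])
E
```

```text
pics
scene 489.20639285740424 489.20639285740424 318.1910472285205 236.05562623470857 [[0.716, -0.697, -0.022, -0.408], [-0.479, -0.469, -0.743, 0.398], [0.508, 0.542, -0.669, 0.914], [0.0, 0.0, 0.0, 1.0]] cam [ 0.01850811 -0.59359575  0.89796369]
top 573.7622957075657 573.7622957075657 315.16577559247816 238.49182705163636 [[-0.03, -1.0, -0.004, 0.02], [-0.992, 0.03, -0.126, 0.562], [0.126, 0.0, -0.992, 1.488], [0.0, 0.0, 0.0, 1.0]] cam [0.36985939 0.00263237 1.54737325]
0.1 [0.25653278 0.59688984 0.40377247] [-3.13981358e+00 -5.71108463e-05  2.73579668e+00] 0.0916667594356798
```

View pics/scene0.png

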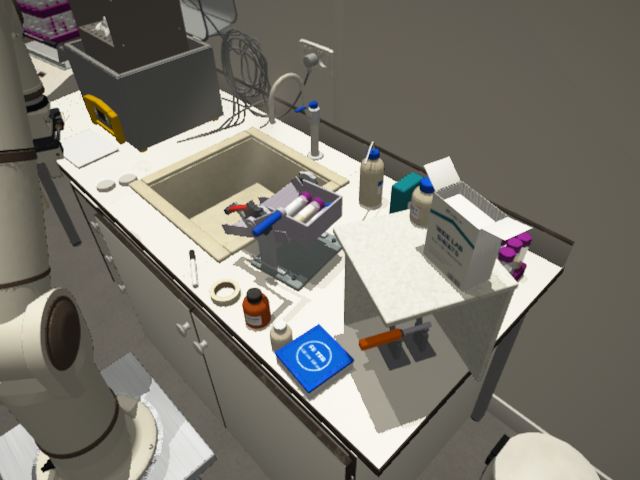

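View pics/top0.png

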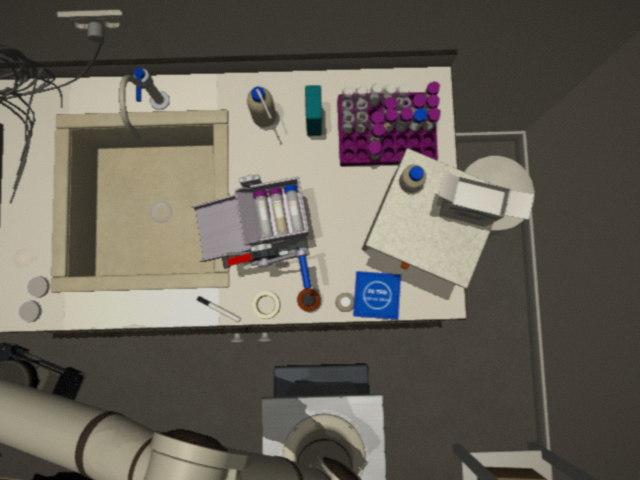

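The scene view shows the orange grip at about (380,339), the blue handle at (267,222) and the red pawl at (238,209). In the top view the handle is at (306,270), the pawl at (239,259) and the riser board spans about (364..503, 151..286). Next I'll measure with masks plus depth.

```bash
cat > vis.py <<'E'
import numpy as np,cv2
def cloud(s):
    z=s["z_map"]; v,u=np.mgrid[:480,:640]
    P=np.stack([(u-s["cx"])/s["fx"]*z,(v-s["cy"])/s["fy"]*z,z],-1)
    V=s["view"]; return (P-V[:3,3])@V[:3,:3]
def mask(s,h0,h1,box,smin=120,vmin=40):
    hsv=cv2.cvtColor(s["img"],cv2.COLOR_RGB2HSV)
    m=cv2.inRange(hsv,(h0,smin,vmin),(h1,255,255))>0
    b=np.zeros_like(m); b[box[1]:box[3],box[0]:box[2]]=1
    return m&b&(s["z_map"]>0)
def axis(P):
    c=np.median(P,0); P=P[np.linalg.norm(P-c,axis=1)<.12]; c=P.mean(0); d=np.linalg.svd(P-c)[2][0]; t=(P-c)@d
    return c+d*(np.percentile(t,1)+np.percentile(t,99))/2,d,np.ptp(np.percentile(t,[1,99])),len(P)
E
python3 - <<'E'
import numpy as np,cv2
from vis import *
np.set_printoptions(precision=4,suppress=True)
for n,B in (("scene",dict(handle=(100,125,(245,200,290,240)),pawl=(0,8,(215,195,252,222)),grip=(4,18,(350,320,406,355)))),
            ("top",dict(handle=(100,125,(290,248,320,292)),pawl=(0,8,(220,245,260,270))))):
    s=dict(np.load(n+"0.npz")); C=cloud(s)
    for k,(a,b,bx) in B.items():
        P=C[mask(s,a,b,bx)]; print(n,k,*axis(P))
        print("   zrange",np.percentile(P[:,2],[2,50,98]))
    if n=="top":
        m=(abs(C[...,2]-.294)<.012); m[:,:350]=0;m[:140]=0
        n_,l,st,_=cv2.connectedComponentsWithStats(m.astype(np.uint8)); i=1+np.argmax(st[1:,4]); m=l==i
        P=C[m]; print("riser n",len(P),"z",np.median(P[:,2])); r=cv2.minAreaRect((P[:,:2]*1000).astype(np.float32)); print(r,cv2.boxPoints(r))
E
```

```text
scene handle [0.4771 0.0398 0.2488] [-0.8373 -0.4687  0.2817] 0.11144582044589557 298
   zrange [0.1886 0.2581 0.2621]
scene pawl [0.4957 0.1859 0.1877] [-0.0014  0.8713 -0.4907] 0.08031243091509713 102
   zrange [0.1678 0.1862 0.208 ]
scene grip [ 0.514  -0.2402  0.074 ] [-0.9225  0.3825  0.0522] 0.08790306266016065 480
   zrange [0.0007 0.0776 0.0815]
top handle [0.4605 0.0293 0.2602] [-0.9868 -0.1622  0.0044] 0.07183901543385042 212
   zrange [0.2545 0.2604 0.2651]
top pawl [0.4992 0.1851 0.1875] [-0.0775  0.8217 -0.5646] 0.07519160587699616 199
   zrange [0.0035 0.1881 0.2085]
riser n 8547 z 0.2944779049002597
((570.0684204101562, -267.10430908203125), (240.27041625976562, 242.2143096923828), 64.73831939697266) [[ 409.2749 -324.0679]
 [ 628.3258 -427.4336]
 [ 730.8619 -210.1407]
 [ 511.811  -106.775 ]]
```

```bash
cat > geo.py <<'E'
import numpy as np
from scipy.spatial.transform import Rotation as Rn
def rz(a): return np.array([[np.cos(a),-np.sin(a)],[np.sin(a),np.cos(a)]])
SY=np.arctan2(.1622,.9868); H=np.array([.4605,.0293]); SO=H-rz(SY)@[-.165,-.062]
RY=np.radians(-25.26); RO=np.array([.5701,-.2671])-rz(RY)@[.01,0]
def S(p): return np.r_[SO+rz(SY)@np.array(p[:2]),p[2]]   # stand->world
def Rr(p): return np.r_[RO+rz(RY)@np.array(p[:2]),p[2]]  # riser->world
def tool(g,yaw,lean,flip=1,d=.159):
    "TCP pose with grasp point g, fingers leaning: z along yaw by lean from straight down"
    z=np.array([np.cos(yaw)*np.sin(lean),np.sin(yaw)*np.sin(lean),-np.cos(lean)])
    y=flip*np.array([-np.sin(yaw),np.cos(yaw),0]); x=np.cross(y,z)
    return np.array(g)-d*z, Rn.from_matrix(np.c_[x,y,z]).as_euler("xyz")
E
python3 - <<'E'
from plant import robot
from geo import *
np.set_printoptions(precision=2,suppress=True)
s=dict(np.load("top0.npz")); from vis import *
C=cloud(s);P=C[mask(s,100,125,(290,248,320,292))];P=P[abs(P[:,2]-.26)<.01];print("handle",*axis(P),P[:,2].max())
s=dict(np.load("scene0.npz"));C=cloud(s);P=C[mask(s,4,18,(350,320,406,355))];P=P[abs(P[:,2]-.075)<.012];print("grip",*axis(P))
print("SO",SO,"RO",RO,"grip mid exp",Rr([-.05,0,.07]))
for L in (30,40,50,60):
  for f in (1,-1):
    r=lambda g,y:robot.solve_ik(*tool(g,y,np.radians(L),f))
    row=[("rest",Rr([-.065,0,.07]),RY),("lift",Rr([-.065,0,.105]),RY),("out60",Rr([-.125,0,.105]),RY),("out120",Rr([-.185,0,.105]),RY),("out180",Rr([-.245,0,.105]),RY),("right",Rr([-.1,-.2,.11]),RY),("hi",Rr([-.245,0,.2]),RY),
     ("pawl",S([-.21,.085,.165]),SY),("throw",S([-.21,.14,.2]),SY),("h0",S([-.18,-.062,.252]),SY),("h1",S([-.18,.11,.264]),SY)]
    print(L,f,[n for n,g,y in row if r(g,y) is not None])
E
```

```text
handle [0.46 0.03 0.26] [-0.99 -0.16  0.  ] 0.07185666013898279 211 0.2660830295811064
grip [ 0.51 -0.24  0.08] [-0.91  0.42  0.  ] 0.08776251668380988 467
SO [0.61 0.12] RO [ 0.56 -0.26] grip mid exp [ 0.52 -0.24  0.07]
30 1 ['rest', 'lift', 'right', 'h1']
30 -1 ['rest', 'lift', 'right', 'h1']
40 1 ['right']
40 -1 ['right']
50 1 []
50 -1 []
60 1 []
60 -1 []
```

Run:
```python
from plant import robot
from geo import *
import time
np.set_printoptions(precision=2,suppress=True)
t=time.time()
# grasp-point min radius vs lean along radial direction at azimuth a, and lean with yaw offset
for z in (.1,.17,.26):
  for off in (0,40,-40):
    out=[]
    for L in (0,10,20,30,40):
      ok=[]
      for f in (1,-1):
        for r in np.arange(.34,.66,.02):
          a=np.radians(15 if z>.12 else -25)
          if robot.solve_ik(*tool([r*np.cos(a),r*np.sin(a),z],a+np.radians(off),np.radians(L),f)) is not None: ok.append(round(r,2)); break
        else: ok.append(None)
      out.append((L,ok))
    print(z,off,out,round(time.time()-t,1))
```

```text
0.1 0 [(0, [np.float64(0.34), np.float64(0.34)]), (10, [np.float64(0.4), np.float64(0.4)]), (20, [np.float64(0.46), np.float64(0.46)]), (30, [np.float64(0.52), np.float64(0.54)]), (40, [np.float64(0.58), np.float64(0.58)])] 0.6
0.1 40 [(0, [np.float64(0.34), np.float64(0.34)]), (10, [np.float64(0.38), np.float64(0.38)]), (20, [np.float64(0.42), np.float64(0.42)]), (30, [np.float64(0.46), np.float64(0.46)]), (40, [np.float64(0.5), np.float64(0.5)])] 1.1
0.1 -40 [(0, [np.float64(0.34), np.float64(0.34)]), (10, [np.float64(0.38), np.float64(0.4)]), (20, [np.float64(0.42), np.float64(0.42)]), (30, [np.float64(0.46), np.float64(0.46)]), (40, [np.float64(0.5), np.float64(0.48)])] 1.4
0.17 0 [(0, [np.float64(0.34), np.float64(0.34)]), (10, [np.float64(0.38), np.float64(0.38)]), (20, [np.float64(0.44), np.float64(0.44)]), (30, [np.float64(0.5), np.float64(0.52)]), (40, [np.float64(0.56), np.float64(0.56)])] 1.7
0.17 40 [(0, [np.float64(0.34), np.float64(0.34)]), (10, [np.float64(0.36), np.float64(0.36)]), (20, [np.float64(0.42), np.float64(0.4)]), (30, [np.float64(0.44), np.float64(0.44)]), 
[... 274 characters left out ...]
 2.2
0.26 0 [(0, [np.float64(0.34), np.float64(0.34)]), (10, [np.float64(0.34), np.float64(0.34)]), (20, [np.float64(0.38), np.float64(0.38)]), (30, [np.float64(0.46), np.float64(0.46)]), (40, [np.float64(0.54), np.float64(0.52)])] 2.4
0.26 40 [(0, [np.float64(0.34), np.float64(0.34)]), (10, [np.float64(0.34), np.float64(0.34)]), (20, [np.float64(0.36), np.float64(0.34)]), (30, [np.float64(0.52), np.float64(0.38)]), (40, [np.float64(0.56), np.float64(0.44)])] 2.9
0.26 -40 [(0, [np.float64(0.34), np.float64(0.34)]), (10, [np.float64(0.34), np.float64(0.34)]), (20, [np.float64(0.34), np.float64(0.38)]), (30, [np.float64(0.38), np.float64(0.52)]), (40, [np.float64(0.44), np.float64(0.54)])] 3.5
```

```bash
cat >> geo.py <<'E'
GX=-.05                      # grasp at rod x
L0=np.radians(30)
HY,HZ=.122,.163
def rodpose(g,yaw,lean,**k): return tool(g,yaw,lean,1,**k)
def pawlpose(th,r,off,past=.011,lean=np.radians(8),yaw=SY):
    "rod crossing the pawl plane at pawl angle th (from +y), r from hinge, off behind the bar; tip 'past' the pawl's far face"
    u=np.array([np.cos(th),np.sin(th)]); n=np.array([-np.sin(th),np.cos(th)])
    c=np.array([HY,HZ])+r*u+off*n
    pit=L0-lean                                 # rod tip-down angle
    d=np.array([np.cos(yaw)*np.cos(pit),np.sin(yaw)*np.cos(pit),-np.sin(pit)])
    C=S([-.103,c[0],c[1]]); back=.08-GX-(past+.009)/np.cos(pit)
    return rodpose(C-d*back,yaw,lean)
E
python3 - <<'E'
from plant import robot
from geo import *
from vis import *
np.set_printoptions(precision=3,suppress=True)
s=dict(np.load("top0.npz"));C=cloud(s).reshape(-1,3);q=C-np.r_[RO,0];q[:,:2]=q[:,:2]@rz(RY)
m=(q[:,2]>.31)&(q[:,2]<.6)&(abs(q[:,0])<.3)&(abs(q[:,1])<.3)&(q[:,1]<.19)
Q=q[m];print("on riser min/max",np.percentile(Q,[1,50,99],axis=0)); print("right half",np.percentile(Q[Q[:,1]<.02],[1,99],axis=0))
def chk(n,p): print(n,p[0],None if (j:=robot.solve_ik(*p)) is None else j)
chk("rest",rodpose(Rr([-.015+GX,0,.07]),RY,L0))
chk("lift",rodpose(Rr([-.045+GX,0,.105]),RY,L0))
chk("right",rodpose(Rr([-.045+GX,-.2,.115]),RY,L0))
chk("up",rodpose(Rr([-.045+GX,-.2,.37]),RY,L0))
chk("m1",rodpose([.33,-.25,.40],-.75,np.radians(15)))
chk("m2",rodpose([.34,.10,.40],SY,np.radians(8)))
D=np.radians
for le in (4,8,12):
  chk(f"pre{le}",pawlpose(D(150),.035,.017,past=-.03,lean=D(le)))
  chk("in",pawlpose(D(150),.035,.017,lean=D(le)))
  chk("thr",pawlpose(D(90),.035,.010,lean=D(le)))
  chk("thr",pawlpose(D(50),.035,.010,lean=D(le)))
for le in (5,12,18):
  chk("h0",tool(S([-.178,-.062,.252]),SY,D(le)));chk("h1",tool(S([-.178,.115,.262]),SY,D(le)))
E
```

```text
on riser min/max [[ 0.015 -0.14   0.315]
 [ 0.048 -0.042  0.41 ]
 [ 0.087  0.105  0.456]]
right half [[ 0.015 -0.141  0.315]
 [ 0.088  0.018  0.444]]
rest [ 0.43  -0.201  0.208] [ 0.927  0.511 -0.637  2.324  2.034  0.334 -0.409]
lift [ 0.403 -0.188  0.243] [ 0.935  0.369 -0.636  2.382  1.881  0.253 -0.304]
right [ 0.318 -0.369  0.253] [ 1.804  0.616 -1.092  2.254  1.377  0.303  0.776]
up [ 0.318 -0.369  0.508] [-0.271 -0.208  1.039  2.054 -0.     0.699  1.935]
m1 [ 0.3   -0.222  0.554] [ 0.237 -0.293  0.232  2.065  0.155  1.115  1.238]
m2 [0.318 0.096 0.557] None
pre4 [0.351 0.158 0.392] [-0.17  -0.011 -0.331  2.206  0.026  0.88   1.217]
in [0.392 0.165 0.372] [-0.143  0.1   -0.345  2.148  0.075  0.835  1.199]
thr [0.387 0.194 0.404] [-0.177  0.07  -0.373  2.095  0.065  0.918  1.147]
thr [0.383 0.218 0.402] [-0.206  0.091 -0.403  2.079  0.083  0.918  1.078]
pre8 [0.337 0.156 0.38 ] [-0.221 -0.047 -0.301  2.273  0.049  0.784  1.179]
in [0.377 0.163 0.364] [-0.183  0.061 -0.318  2.213  0.097  0.741  1.167]
thr [0.372 0.191 0.396] [-0.222  0.029 -0.344  2.159  0.087  0.828  1.113]
thr [0.368 0.216 0.394] [-0.249  0.051 -0.379  2.143  0.11   0.83   1.038]
pre12 [0.323 0.154 0.368] [-0.279 -0.078 -0.269  2.34   0.091  0.685  1.119]
in [0.363 0.16  0.355] [-0.233  0.028 -0.288  2.278  0.134  0.644  1.115]
thr [0.359 0.189 0.387] [-0.273 -0.007 -0.314  2.223  0.125  0.737  1.062]
thr [0.355 0.213 0.385] [-0.301  0.016 -0.35   2.206  0.153  0.741  0.979]
h0 [0.434 0.025 0.41 ] [-0.043  0.048 -0.077  2.099 -0.     0.908  1.614]
h1 [0.405 0.2   0.42 ] [-0.176  0.081 -0.37   2.042  0.076  0.944  1.147]
h0 [0.415 0.022 0.408] [-0.138 -0.029  0.025  2.192 -0.014  0.769  1.63 ]
h1 [0.386 0.196 0.418] [-0.251  0.007 -0.316  2.131  0.116  0.814  1.095]
h0 [0.399 0.019 0.403] [-0.241 -0.092  0.126  2.273 -0.006  0.646  1.625]
h1 [0.37  0.194 0.413] [-0.332 -0.049 -0.264  2.208  0.183  0.702  1.013]
```

Run:
```python
from plant import robot
from geo import *
np.set_printoptions(precision=3,suppress=True)
def chk(n,p): print(n,p[0],None if (j:=robot.solve_ik(*p)) is None else j)
p,o=robot.read_state()["eef_pos"],None
robot.move_linear([p[0],p[1],.6],vel=.3)
robot.goto(*tool([.4,0,.45],-.2,.1))
robot.goto(*rodpose(Rr([-.06+GX,-.2,.37]),RY,L0))
st=robot.read_state();print(st["time_s"],st["q"],st["eef_pos"])
for f in (1,-1):
  for L in (26,30):
    print(f,L)
    L=np.radians(L)
    chk("right",tool(Rr([-.045+GX,-.2,.115]),RY,L,f))
    chk("front",tool(Rr([-.045+GX,0,.115]),RY,L,f))
    chk("rest",tool(Rr([-.015+GX,0,.07]),RY,L,f))
```

```text
4.6 [-0.207 -0.24   0.97   2.077  0.031  0.706  1.913] [ 0.305 -0.362  0.508]
1 26
right [ 0.327 -0.373  0.258] [ 1.608  0.492 -0.868  2.212  0.833  0.245  1.234]
front [ 0.412 -0.193  0.258] [ 0.951  0.343 -0.652  2.326  1.27   0.246  0.3  ]
rest [ 0.439 -0.205  0.213] [ 1.111  0.591 -0.864  2.269  1.657  0.436  0.019]
1 30
right [ 0.318 -0.369  0.253] [ 1.804  0.616 -1.092  2.254  1.377  0.303  0.776]
front [ 0.403 -0.188  0.253] [ 1.131  0.402 -0.86   2.373  1.727  0.327 -0.119]
rest [ 0.43  -0.201  0.208] [ 1.28   0.738 -1.081  2.315  1.884  0.626 -0.109]
-1 26
right [ 0.327 -0.373  0.258] [ 0.287  0.419  0.678  2.251 -1.336  0.452  0.066]
front [ 0.412 -0.193  0.258] [-0.263  0.347  0.714  2.362 -1.317  0.199 -0.376]
rest [ 0.439 -0.205  0.213] [-0.634  1.067  1.35   2.318  4.458  0.941 -0.173]
-1 30
right [ 0.318 -0.369  0.253] [ 0.875  0.344  0.015  2.28  -1.406  0.226  0.223]
front [ 0.403 -0.188  0.253] [-0.434  0.416  0.916  2.417  4.425  0.292  0.13 ]
rest [ 0.43  -0.201  0.208] [ 0.738  0.461 -0.419  2.329  2.201  0.246  2.518]
```

```bash
sed -i 's/^L0=.*/L0=np.radians(28)/' geo.py
python3 - <<'E'
from plant import robot
from geo import *
np.set_printoptions(precision=3,suppress=True)
q0=np.array(robot.read_state()["q"])
for z in (.16,.2,.25,.3,.37): print(z,robot.solve_ik(*rodpose(Rr([-.06+GX,-.22,z]),RY,L0)))
q1=robot.solve_ik(*rodpose(Rr([-.045+GX,-.2,.115]),RY,L0)); print(q1)
q1=np.array(robot.solve_ik(*rodpose(Rr([-.06+GX,-.22,.2]),RY,L0)))
for a in (.15,.3):
    robot.move_j(list(q0+a*(q1-q0))); st=robot.read_state(); print(a,st["eef_pos"],st["tcp_rot"],st["time_s"])
E
```

```text
0.16 [ 1.313  0.27  -0.42   2.228 -0.466  0.256  2.489]
0.2 [ 1.125  0.176 -0.205  2.205 -0.532  0.375  2.52 ]
0.25 [ 0.502  0.084  0.458  2.177 -0.561  0.521  2.52 ]
0.3 [-0.495 -0.086  1.408  2.134 -0.247  0.6    2.236]
0.37 [-0.251 -0.202  1.07   2.034 -0.017  0.753  1.99 ]
[ 1.788  0.613 -1.091  2.231  1.246  0.339  0.891]
0.15 [ 0.311 -0.357  0.501] [-3.09   0.534  2.743] 4.9417
0.3 [ 0.315 -0.357  0.484] [-3.056  0.53   2.77 ] 5.2833
```

Run:
```python
from plant import robot
from geo import *
np.set_printoptions(precision=3,suppress=True)
for a in [(-.06+GX,-.22,.2),(-.06+GX,-.2,.12)]:
    p=rodpose(Rr(a),RY,L0)
    robot.goto(*p); st=robot.read_state(); print(st["q"],st["eef_pos"]-p[0],st["time_s"])
for n,a in (("mid",(-.06+GX,-.1,.12)),("front",(-.06+GX,0,.115)),("rest",(-.015+GX,0,.07))): print(n,robot.solve_ik(*rodpose(Rr(a),RY,L0)))
try:
    robot.move_linear(rodpose(Rr((-.05+GX,0,.115)),RY,L0)[0],vel=.15)
except robot.PlanningError as e: print(e)
st=robot.read_state(); print(st["q"],st["eef_pos"],st["time_s"],st["ft_force"])
s=robot.snapshot("scene"); import cv2; cv2.imwrite("pics/a.png",s["img"][:,:,::-1])
```

```text
[ 1.123  0.174 -0.203  2.204 -0.531  0.376  2.519] [ 0.    -0.     0.001] 6.3417
[ 1.814  0.569 -1.089  2.258  1.179  0.305  0.951] [ 0. -0. -0.] 7.8583
mid [ 1.481  0.414 -0.942  2.347  1.381  0.231  0.476]
front [ 1.081  0.354 -0.796  2.381  1.567  0.279  0.015]
rest [ 0.9    0.498 -0.605  2.3    1.863  0.296 -0.249]
[ 1.257  0.458 -1.011  2.356  1.57   0.406  0.063] [ 0.403 -0.189  0.255] 9.3417 [0.14  0.062 0.2  ]
```

View pics/a.png

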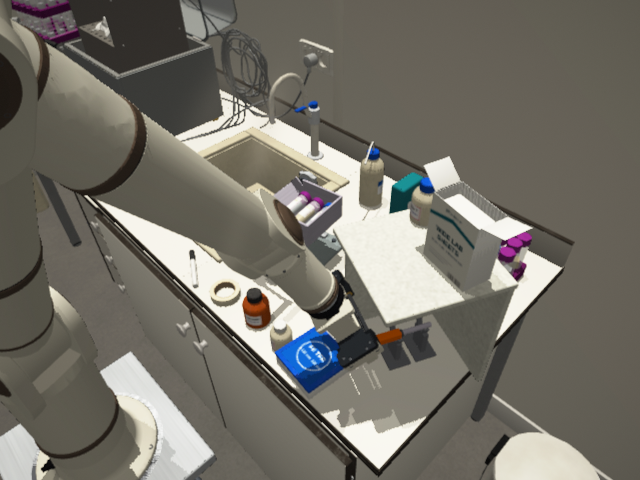

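The arm is in front of the riser at about (335,310) and the fingers straddle the grip at about (365,345), with nothing touched. Next is the descent and grip.

Run:
```python
from plant import robot
from geo import *
np.set_printoptions(precision=3,suppress=True)
def rep(n): st=robot.read_state(); print(n,st["q"],st["eef_pos"],round(st["time_s"],1),"F",st["ft_force"],"w",st["grip_width"],st["grasp_force"])
robot.move_linear(rodpose(Rr((-.015+GX,0,.07)),RY,L0)[0],vel=.1); rep("down")
robot.move_gripper(.0,55); rep("grip")
robot.move_linear(rodpose(Rr((-.05+GX,0,.108)),RY,L0)[0],vel=.1); rep("lift")
import cv2
s=robot.snapshot("scene"); cv2.imwrite("pics/b.png",cv2.resize(s["img"][270:400,260:470,::-1],None,fx=3,fy=3))
```

```text
down [ 1.172  0.633 -0.939  2.293  1.787  0.494 -0.081] [ 0.435 -0.203  0.21 ] 10.1 F [-0.417  0.22   0.61 ] w 0.09176658503103706 0.0
grip [ 1.172  0.633 -0.939  2.293  1.788  0.495 -0.081] [ 0.435 -0.203  0.21 ] 11.2 F [0.253 0.179 0.282] w 0.017580113564492576 54.70291614532471
lift [ 1.241  0.476 -0.996  2.359  1.623  0.414  0.015] [ 0.403 -0.189  0.248] 11.9 F [ 0.11  -0.36  -0.232] w 0.017649480440330746 54.70559477806091
```

View pics/b.png

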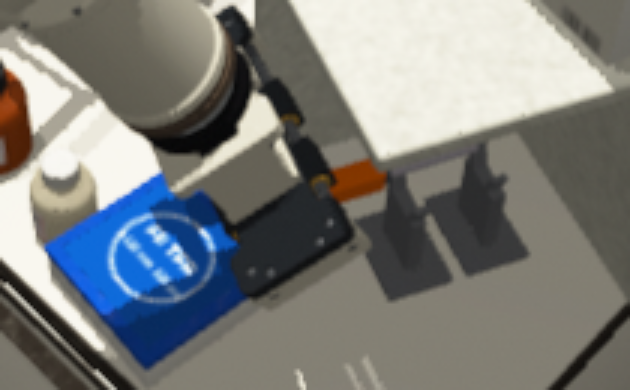

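The rod is gripped and lifted clear of the saddles at about (400,190) in the crop. I'll take it out to the right, up, and round the front to the pawl.

Run:
```python
from plant import robot
from geo import *
np.set_printoptions(precision=3,suppress=True)
D=np.radians
def rep(n): st=robot.read_state(); print(n,st["q"],st["eef_pos"],round(st["time_s"],1),"F",st["ft_force"],"w",st["grip_width"])
try:
    robot.move_linear(rodpose(Rr((-.06+GX,-.2,.12)),RY,L0)[0],vel=.2); rep("right")
    robot.goto(*rodpose(Rr([-.06+GX,-.22,.2]),RY,L0)); rep("up")
    robot.goto(*rodpose(Rr([-.06+GX,-.22,.35]),RY,L0)); rep("up2")
    robot.goto(*rodpose([.33,-.25,.40],-.75,D(15))); rep("m1")
    robot.goto(*rodpose([.38,0,.40],-.2,D(10))); rep("m2")
    p,o=pawlpose(D(150),.035,.018,past=-.03); 
    robot.goto(p+[0,0,.1],o); rep("abovepre")
    robot.move_linear(p,vel=.2); rep("pre")
except robot.PlanningError as e: print(e)
import cv2
for n in ("scene","top"):
    s=robot.snapshot(n); np.savez(n+"1.npz",**s)
    a=s["img"][150:280,200:360] if n=="scene" else s["img"][200:320,180:340]
    cv2.imwrite(f"pics/c_{n}.png",cv2.resize(a[:,:,::-1],None,fx=4,fy=4))
```

```text
right [ 1.813  0.569 -1.088  2.259  1.178  0.303  0.952] [ 0.309 -0.364  0.26 ] 13.1 F [ 0.442 -0.098 -0.544] w 0.017743449468495515
up [ 2.081  0.548 -1.387  2.182  0.816  0.486  1.32 ] [ 0.301 -0.383  0.341] 13.6 F [-0.353  0.698 -2.161] w 0.017784078279694856
up2 [ 1.375 -0.023 -0.43   2.029 -0.358  0.734  2.293] [ 0.3   -0.382  0.488] 14.6 F [-0.241  0.848 -2.576] w 0.01756517269747354
m1 [ 1.23  -0.294 -0.528  2.044 -0.151  1.096  1.575] [ 0.3   -0.223  0.552] 15.4 F [-1.154  0.512 -1.479] w 0.017616418611764818
m2 [ 0.307 -0.283 -0.325  2.042 -0.056  1.199  1.372] [0.353 0.004 0.556] 16.4 F [ 0.133 -0.83  -0.706] w 0.017422138150054386
abovepre [ 0.142 -0.188 -0.578  2.137 -0.075  1.029  1.33 ] [0.336 0.154 0.475] 17.2 F [ 0.197  0.343 -0.893] w 0.017620903992880216
pre [ 0.136 -0.038 -0.643  2.272  0.036  0.767  1.199] [0.336 0.155 0.375] 17.8 F [ 0.46  -0.795 -0.719] w 0.017234881467229207
```

View pics/c_scene.png

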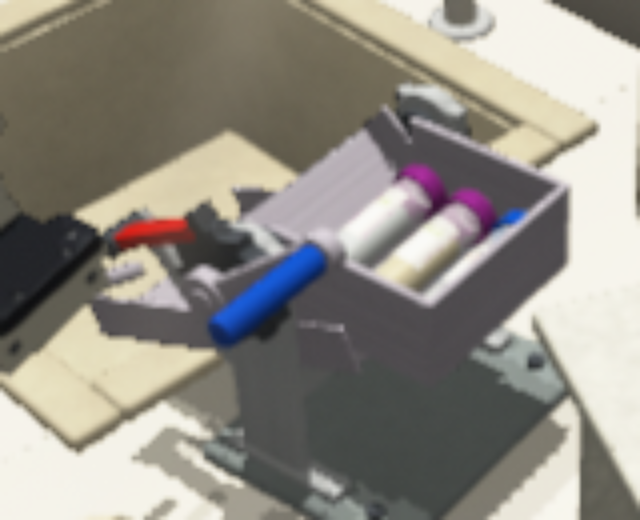

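The red pawl is at about (155,233) in the crop. The steel rod tip is just short of it at about (140,270), slightly below the pawl near its hinge end. I'll check the tip position numerically.

Run:
```python
from geo import *; from vis import *
np.set_printoptions(precision=4,suppress=True)
D=np.radians
def toS(P): Q=P-np.r_[SO,0]; Q[...,:2]=Q[...,:2]@rz(SY); return Q
s=dict(np.load("scene1.npz")); C=toS(cloud(s)); 
p,o=pawlpose(D(150),.035,.018,past=-.03); R=Rn.from_euler("xyz",o).as_matrix(); g=p+.159*R[:,2]
pit=L0-D(8); d=np.array([np.cos(SY)*np.cos(pit),np.sin(SY)*np.cos(pit),-np.sin(pit)])
print("exp tip S",toS((g+.13*d)[None]),"exp rod 20 back",toS((g+.11*d)[None]))
print(C[213:223,224:240:2][:, :, :].round(3).tolist()[0:10:2])
for nm in ("scene0","top0","scene1","top1"):
    s=dict(np.load(nm+".npz")); C=toS(cloud(s)); m=mask(s,0,8,(215,195,252,222) if "sc" in nm else (220,245,260,270)); Q=C[m]
    Q=Q[(Q[:,2]>.15)&(Q[:,2]<.23)]
    if len(Q)<10: continue
    print(nm,len(Q),np.percentile(Q,[2,50,98],axis=0)); 
    # perpendicular distance above bar's mid plane
    q=Q[:,1:]-[HY,HZ]; print("  off n",np.percentile(q@[.5,.866],[2,25,50,75,98])," r",np.percentile(q@[-.866,.5],[1,99]))
```

```text
exp tip S [[-0.124   0.0827  0.1726]] exp rod 20 back [[-0.1428  0.0827  0.1794]]
[[[-0.229, -0.014, 0.302], [-0.221, -0.009, 0.294], [-0.114, 0.116, 0.164], [-0.112, 0.111, 0.165], [0.182, 0.457, -0.195], [0.19, 0.456, -0.2], [0.192, 0.447, -0.197], [-0.085, 0.114, 0.146]], [[-0.227, -0.01, 0.294], [0.164, 0.469, -0.197], [-0.112, 0.119, 0.155], [0.17, 0.455, -0.195], [0.175, 0.451, -0.197], [0.182, 0.447, -0.199], [0.183, 0.439, -0.196], [0.184, 0.429, -0.193]], [[-0.223, -0.004, 0.284], [-0.22, -0.006, 0.282], [-0.142, 0.084, 0.186], [-0.138, 0.082, 0.184], [-0.132, 0.083, 0.18], [-0.129, 0.079, 0.179], [0.173, 0.428, -0.193], [0.176, 0.422, -0.193]], [[-0.224, -0.004, 0.279], [-0.218, -0.002, 0.274], [-0.148, 0.078, 0.187], [-0.142, 0.078, 0.183], [-0.136, 0.079, 0.178], [-0.132, 0.076, 0.177], [0.165, 0.421, -0.194], [0.17, 0.416, -0.195]], [[-0.226, -0.005, 0.276], [-0.222, -0.006, 0.273], [-0.148, 0.079, 0.18], [-0.142, 0.079, 0.176], [0.154, 0.431, -0.2], [0.154, 0.42, -0.195], [0.158, 0.414, -0.195], [0.161, 0.408, -0.194]]]
scene0 102 [[-0.1113  0.0523  0.1678]
 [-0.1078  0.0891  0.1862]
 [-0.0833  0.1198  0.208 ]]
  off n [-0.0014  0.0022  0.0048  0.0054  0.0072]  r [0.0053 0.0829]
top0 195 [[-0.1106  0.056   0.1686]
 [-0.102   0.0849  0.1888]
 [-0.0929  0.1166  0.2086]]
  off n [-0.0003  0.0027  0.0043  0.0059  0.009 ]  r [0.0064 0.0811]
scene1 103 [[-0.1118  0.0527  0.1658]
 [-0.1076  0.089   0.1866]
 [-0.0865  0.1201  0.2063]]
  off n [-0.0013  0.0023  0.0046  0.0053  0.0061]  r [0.0034 0.0826]
top1 196 [[-0.1104  0.0554  0.168 ]
 [-0.1021  0.0847  0.1878]
 [-0.0923  0.1163  0.2083]]
  off n [-0.0042  0.0023  0.0038  0.0054  0.0093]  r [0.0071 0.0814]
```

Measured pawl and rod tip agree with the model to within 2–3 mm. Insert and throw.

Run:
```python
from plant import robot
from geo import *; from vis import *
import cv2
np.set_printoptions(precision=3,suppress=True)
D=np.radians
def rep(n): st=robot.read_state(); print(n,st["eef_pos"],round(st["time_s"],1),"F",st["ft_force"],"w",st["grip_width"])
robot.move_linear(pawlpose(D(150),.035,.018)[0],vel=.1); rep("in")
for th in (150,135,120,105,90,75,62,52):
    robot.move_linear(pawlpose(D(th),.037,.011)[0],vel=.12); rep(th)
s=robot.snapshot("scene"); cv2.imwrite("pics/d.png",cv2.resize(s["img"][150:280,200:360,::-1],None,fx=4,fy=4))
C=cloud(s)-np.r_[SO,0]; C[...,:2]=C[...,:2]@rz(SY); Q=C[mask(s,0,8,(190,170,260,225))]; Q=Q[(Q[:,2]>.1)&(Q[:,2]<.3)]; print(len(Q),np.percentile(Q,[2,50,98],axis=0) if len(Q) else 0)
```

```text
in [0.375 0.162 0.36 ] 18.5 F [-0.702  0.316 -1.22 ] w 0.01759733733456567
150 [0.375 0.164 0.367] 18.8 F [ 0.385 -0.31  -2.044] w 0.017567257516013637
135 [0.375 0.167 0.377] 19.0 F [-0.435  0.666 -0.72 ] w 0.01732494607465004
120 [0.374 0.173 0.384] 19.3 F [ 0.044  0.544 -2.119] w 0.017666386074564354
105 [0.373 0.181 0.391] 19.5 F [-0.27  -0.523 -1.64 ] w 0.017735086757658468
90 [0.371 0.19  0.395] 19.8 F [ 0.3    0.27  -1.122] w 0.01749186705675993
75 [0.369 0.2   0.396] 20.0 F [-0.105 -0.503 -0.744] w 0.01753315836668908
62 [0.368 0.208 0.395] 20.3 F [-0.305 -0.444 -1.052] w 0.017479070239280935
52 [0.367 0.215 0.393] 20.5 F [ 0.184  0.183 -1.67 ] w 0.0177581493415292
75 [[-0.112  0.127  0.172]
 [-0.103  0.134  0.181]
 [-0.092  0.151  0.199]]
```

View pics/d.png

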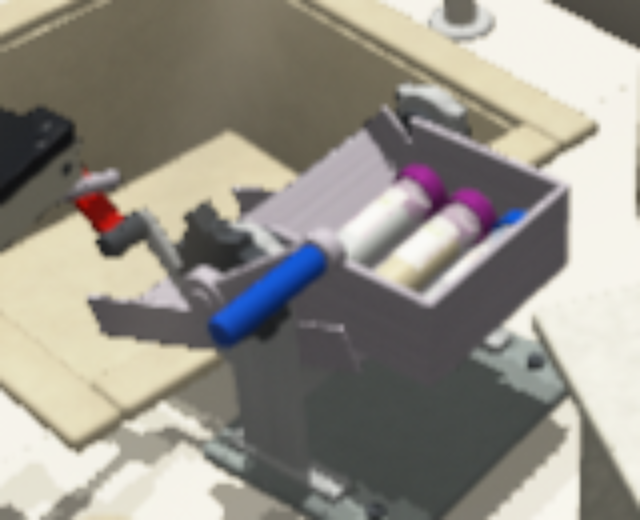

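The pawl lies back, from about (100,235) to (78,195) in the crop, with the rod on its upper face. I'll back off and return the rod the way it came.

Run:
```python
from plant import robot
from geo import *; from vis import *
import cv2
np.set_printoptions(precision=3,suppress=True)
D=np.radians
def rep(n): st=robot.read_state(); print(n,st["q"],st["eef_pos"],round(st["time_s"],1),"F",st["ft_force"],"w",st["grip_width"])
robot.move_linear(pawlpose(D(52),.037,.05)[0],vel=.15)
p,o=pawlpose(D(150),.035,.018,past=-.03)
robot.goto(p+[0,0,.1],o); rep("above")
try:
    robot.goto(*rodpose([.38,0,.40],-.2,D(10)))
    robot.goto(*rodpose([.33,-.25,.40],-.75,D(15))); rep("m1")
    s=robot.snapshot("scene")
    robot.goto(*rodpose(Rr([-.06+GX,-.22,.35]),RY,L0)); rep("up2")
    robot.goto(*rodpose(Rr([-.06+GX,-.22,.2]),RY,L0)); rep("up")
    robot.goto(*rodpose(Rr([-.06+GX,-.2,.12]),RY,L0)); rep("right")
except robot.PlanningError as e: print(e)
C=cloud(s)-np.r_[SO,0]; C[...,:2]=C[...,:2]@rz(SY); Q=C[mask(s,0,8,(190,170,260,225))]; Q=Q[(Q[:,2]>.1)&(Q[:,2]<.3)]; print(len(Q),np.percentile(Q,[2,50,98],axis=0) if len(Q) else 0)
```

```text
above [ 0.185 -0.193 -0.619  2.137 -0.085  1.027  1.34 ] [0.335 0.156 0.475] 21.4 F [-0.086  0.307 -1.883] w 0.017277882097860117
m1 [ 0.291 -0.287  0.187  2.064  0.136  1.111  1.257] [ 0.301 -0.22   0.553] 23.1 F [ 1.013  0.219 -2.14 ] w 0.01756559191829003
up2 [ 0.169 -0.078  0.735  2.058 -0.251  0.719  2.2  ] [ 0.301 -0.382  0.49 ] 24.1 F [ 0.42  -0.363 -1.65 ] w 0.017531123925757487
up [ 1.034  0.17  -0.107  2.207 -0.577  0.384  2.56 ] [ 0.301 -0.383  0.341] 25.1 F [-0.475 -0.104 -1.186] w 0.017543765134500563
right [ 1.814  0.569 -1.088  2.258  1.179  0.306  0.951] [ 0.309 -0.365  0.26 ] 26.6 F [-0.142 -0.406 -1.403] w 0.017342391078766055
242 [[-0.11   0.127  0.173]
 [-0.103  0.155  0.197]
 [-0.091  0.182  0.22 ]]
```

Run:
```python
from plant import robot
from geo import *; from vis import *
import cv2
np.set_printoptions(precision=3,suppress=True)
D=np.radians
def rep(n): st=robot.read_state(); print(n,st["q"],st["eef_pos"],round(st["time_s"],1),"F",st["ft_force"],"w",st["grip_width"])
robot.move_linear(rodpose(Rr((-.05+GX,0,.112)),RY,L0)[0],vel=.18); rep("front")
robot.move_linear(rodpose(Rr((-.015+GX,0,.0705)),RY,L0)[0],vel=.1); rep("down")
robot.move_gripper(.03,20); rep("rel"); robot.move_gripper(.092); rep("open")
robot.move_linear(rodpose(Rr((-.05+GX,0,.115)),RY,L0)[0],vel=.12)
robot.move_linear(rodpose(Rr((-.06+GX,-.2,.12)),RY,L0)[0],vel=.25); rep("right")
s=robot.snapshot("scene"); cv2.imwrite("pics/e.png",cv2.resize(s["img"][270:400,300:480,::-1],None,fx=3,fy=3))
C=cloud(s);P=C[mask(s,4,18,(350,310,410,360))];P=P[abs(P[:,2]-.075)<.02];print("grip",*axis(P), "median z",np.median(P[:,2]))
s0=dict(np.load("scene0.npz"));P=cloud(s0)[mask(s0,4,18,(350,310,410,360))];P=P[abs(P[:,2]-.075)<.02];print("was",*axis(P))
```

```text
front [ 1.256  0.469 -1.011  2.357  1.593  0.413  0.044] [ 0.403 -0.189  0.252] 27.9 F [ 0.238 -0.315 -0.558] w 0.017498808560675986
down [ 1.177  0.635 -0.944  2.293  1.784  0.497 -0.077] [ 0.435 -0.203  0.211] 28.6 F [ 0.055 -0.015 -1.46 ] w 0.017485802631885955
rel [ 1.176  0.634 -0.944  2.293  1.785  0.498 -0.077] [ 0.435 -0.203  0.211] 29.0 F [-0.771  0.56  -0.173] w 0.029955308169303002
open [ 1.176  0.635 -0.944  2.293  1.785  0.498 -0.077] [ 0.435 -0.203  0.211] 30.1 F [-0.408 -0.829 -0.2  ] w 0.09185349990776627
right [ 1.817  0.573 -1.094  2.259  1.185  0.307  0.946] [ 0.309 -0.364  0.26 ] 31.8 F [0.37  0.714 0.676] w 0.09185777548583979
grip [ 0.512 -0.244  0.076] [-0.91   0.415  0.003] 0.08792046518624402 466 median z 0.07784060395091358
was [ 0.513 -0.242  0.076] [-0.906  0.423  0.   ] 0.08776251668380988 467
```

View pics/e.png

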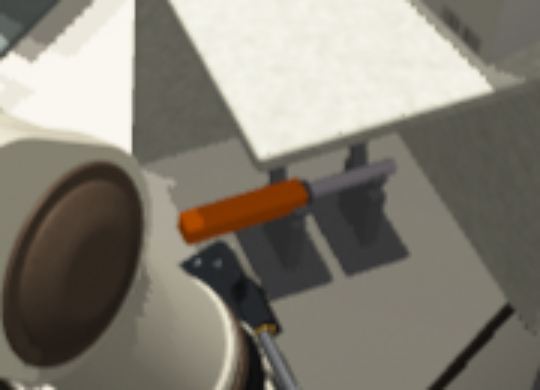

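The rod lies back on both saddles, with the grip at about (245,210) in the crop and within 2 mm of where it was. Now the handle.

```bash
cat >> geo.py <<'E'
def hand(j,dy=0,dz=0):
    a=np.radians(-50)+j
    return tool(S([-.178,.030+.12*np.sin(a)+dy,.175+.12*np.cos(a)+dz]),SY,np.radians(10))
E
python3 - <<'E'
from plant import robot
from geo import *; from vis import *
import cv2
np.set_printoptions(precision=3,suppress=True)
D=np.radians
def rep(n): st=robot.read_state(); print(n,st["q"],st["eef_pos"],round(st["time_s"],1),"F",st["ft_force"],"w",st["grip_width"],st["grasp_force"])
try:
    robot.goto(*rodpose(Rr([-.06+GX,-.22,.2]),RY,L0))
    robot.goto(*rodpose(Rr([-.06+GX,-.22,.35]),RY,L0))
    robot.goto(*rodpose([.33,-.25,.42],-.75,D(15))); rep("m1")
    robot.move_gripper(.05)
    p,o=hand(0,dz=.12); robot.goto(p,o); rep("above")
    robot.move_linear(hand(0)[0],vel=.15); rep("at")
    robot.move_gripper(.0,12); rep("grip")
    for j in np.arange(.2,.81,.2): robot.move_linear(hand(j)[0],vel=.1); rep(j)
except robot.PlanningError as e: print(e)
s=robot.snapshot("scene"); cv2.imwrite("pics/f.png",cv2.resize(s["img"][120:280,180:380,::-1],None,fx=3,fy=3))
E
```

```text
m1 [ 1.232 -0.304 -0.519  2.007 -0.154  1.142  1.58 ] [ 0.3   -0.223  0.572] 34.1 F [-0.591 -0.989 -0.458] w 0.09159832692988629 0.0
above [ 0.291 -0.119 -0.364  1.979 -0.064  1.101  1.682] [0.42  0.022 0.529] 36.1 F [-0.386 -0.857 -0.372] w 0.049958635335806315 0.0
at [ 0.279  0.003 -0.39   2.153 -0.01   0.81   1.628] [0.421 0.022 0.41 ] 37.1 F [ 0.461 -0.371 -0.537] w 0.049794900221396016 0.0
grip [ 0.277  0.003 -0.392  2.154 -0.012  0.81   1.628] [0.42  0.024 0.409] 37.7 F [-1.369  4.927  2.596] w 0.017350670838715103 12.002478539943695
0.2 [ 0.259 -0.022 -0.409  2.135 -0.014  0.852  1.592] [0.418 0.04  0.426] 38.1 F [-0.682 -0.383  2.297] w 0.017750122212203838 12.010741978883743
0.4 [ 0.239 -0.041 -0.431  2.118 -0.012  0.886  1.545] [0.415 0.058 0.44 ] 38.5 F [-3.078 -5.374 10.952] w 0.017422324113822215 12.00691670179367
0.6000000000000001 [ 0.214 -0.052 -0.46   2.104 -0.007  0.908  1.489] [0.411 0.081 0.449] 38.9 F [-4.881 -4.429 13.853] w 0.017574534645407924 11.997197270393372
0.8 [ 0.188 -0.052 -0.494  2.094  0.002  0.918  1.424] [0.408 0.105 0.453] 39.2 F [-1.967 -1.388 10.64 ] w 0.017466673804983585 12.001197338104248
```

View pics/f.png

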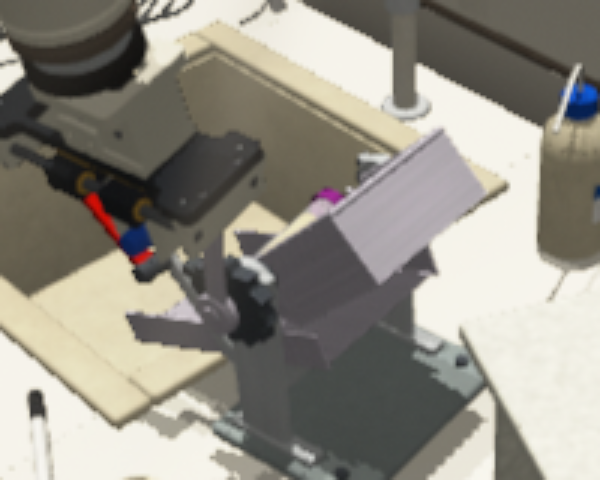

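The trough is tipped about 0.8 rad at (370,240) with the handle held at about (135,240), and tubes are starting to roll. Continue.

Run:
```python
from plant import robot
from geo import *; from vis import *
import cv2
np.set_printoptions(precision=3,suppress=True)
def rep(n): st=robot.read_state(); print(n,st["eef_pos"],round(st["time_s"],1),"F",st["ft_force"],"w",st["grip_width"])
for j in (1.0,1.2,1.4,1.55,1.66): robot.move_linear(hand(j)[0],vel=.08); rep(j)
robot.pause(1.2); rep("p")
a=robot.snapshot("top")["img"][100:300,40:340]; cv2.imwrite("pics/g.png",cv2.resize(a[:,:,::-1],None,fx=2.5,fy=2.5))
```

```text
1.0 [0.404 0.129 0.452] 39.7 F [ 0.593 -0.496  5.668] w 0.017577918877372017
1.2 [0.4   0.152 0.446] 40.2 F [4.916 2.208 1.118] w 0.017739034895898804
1.4 [0.396 0.173 0.435] 40.6 F [ 6.178  1.058 -0.793] w 0.01791394491779937
1.55 [0.394 0.188 0.425] 41.0 F [ 8.216  2.299 -1.824] w 0.017671198641046635
1.66 [0.392 0.197 0.416] 41.3 F [ 7.151  0.251 -2.506] w 0.01772772545505874
p [0.392 0.197 0.416] 42.5 F [ 7.125  1.907 -2.256] w 0.01759388862507133
```

View pics/g.png

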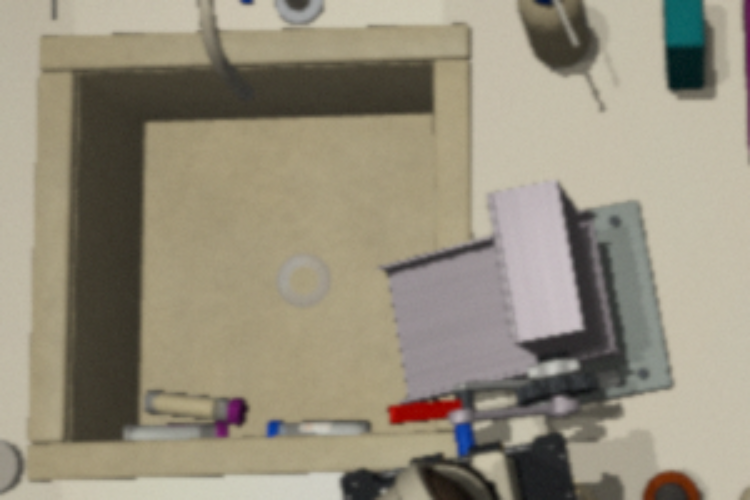

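All three tubes lie in the sink (purple caps at about (235,410) and (222,428), blue cap at (275,428)) and the pawl is open at (425,410). Bring the cradle back gently.

Run:
```python
from plant import robot
from geo import *; from vis import *
import cv2
np.set_printoptions(precision=3,suppress=True)
def rep(n): st=robot.read_state(); print(n,st["eef_pos"],round(st["time_s"],1),"F",st["ft_force"],"w",st["grip_width"])
for j in (1.4,1.1,.8,.5,.3,.15): robot.move_linear(hand(j)[0],vel=.1); rep(j)
for j in (.08,.03,0,-.02,-.035): 
    robot.move_linear(hand(j)[0],vel=.03); rep(j)
    if abs(robot.read_state()["ft_force"][1])>20: break
```

```text
1.4 [0.396 0.173 0.436] 43.0 F [-0.142  0.839  8.839] w 0.01778198944624529
1.1 [0.401 0.14  0.449] 43.5 F [-1.14  -1.245 11.266] w 0.017392382968907088
0.8 [0.407 0.104 0.451] 44.1 F [ 0.997 -4.552  3.711] w 0.017639256947337683
0.5 [0.412 0.07  0.442] 44.6 F [ 1.835 -1.609 -5.601] w 0.017719333608953728
0.3 [0.415 0.049 0.431] 45.0 F [ 0.343 -0.361 -8.05 ] w 0.017576064778604693
0.15 [0.418 0.036 0.421] 45.3 F [-0.229  1.757 -9.179] w 0.017221983158832214
0.08 [0.419 0.03  0.416] 45.7 F [-3.26   2.697 -2.929] w 0.017591899643009938
0.03 [0.42  0.025 0.411] 46.1 F [-4.065  2.831 -3.261] w 0.0176067517827696
0 [0.42  0.024 0.409] 46.3 F [-6.657  5.297  1.948] w 0.01775993982801563
-0.02 [0.421 0.024 0.408] 46.6 F [-8.921 10.488  6.756] w 0.017707859818933736
-0.035 [0.421 0.024 0.407] 46.8 F [-8.994 13.905  9.937] w 0.017513139650297663
```

Run:
```python
from plant import robot
from geo import *; from vis import *
import cv2
np.set_printoptions(precision=3,suppress=True)
robot.move_gripper(.05,10)
robot.move_linear(hand(0,dz=.15)[0],vel=.15)
robot.goto(*tool([.36,-.15,.42],-.3,.15)); robot.pause(.3)
st=robot.read_state(); print(st["time_s"],st["ft_force"],st["eef_pos"])
s0=dict(np.load("top0.npz"))
s=robot.snapshot("top")
for S_ in (s0,s):
    P=cloud(S_)[mask(S_,100,125,(290,248,320,292))];P=P[abs(P[:,2]-.26)<.02];print("handle",*axis(P))
C=cloud(s)-np.r_[SO,0]; C[...,:2]=C[...,:2]@rz(SY); Q=C[mask(s,0,8,(190,225,270,280))]; Q=Q[(Q[:,2]>.1)&(Q[:,2]<.3)]; print("pawl",len(Q),np.percentile(Q,[2,50,98],axis=0))
cv2.imwrite("pics/h.png",s["img"][:,:,::-1])
```

```text
49.85 [ 0.232 -0.152  0.17 ] [ 0.338 -0.142  0.577]
handle [0.461 0.029 0.26 ] [-0.987 -0.162  0.004] 0.07183901543385042 212
handle [0.461 0.029 0.26 ] [-0.988 -0.156  0.001] 0.07197042617479887 212
pawl 220 [[-0.11   0.126  0.172]
 [-0.101  0.154  0.199]
 [-0.092  0.183  0.222]]
```

View pics/h.png

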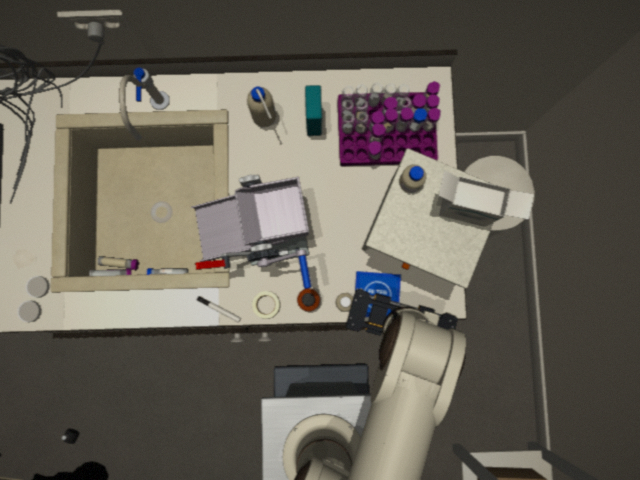

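The trough is level and empty at (275,210), the handle is back where it started at (305,270), and the pawl is open at (210,264). The tubes are in the sink, the bystanders haven't moved, and the arm is clear.

```bash
python3 -c "
from plant import robot
print(robot.job_done())"
```

```text
the job is handed in; nothing more can be done
None
```

The job is handed in at about 50 s: the pawl is open, the rod is back on its rest, all three tubes are in the sink, and the cradle is back level. I saw no bystander moved.

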